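# Set out stacked joinery parts on their spray stands

## Robot

A 6-joint arm with a two-finger parallel gripper is mounted at the origin on the work surface. World frame = base frame: x ahead of the robot, y to its left, z up, the work surface at z = 0. Lengths are in m, angles in rad, forces in N, time in s.
With the tool pointing down it reaches from about 0.3 to 0.775 m from the base axis. Payload 14.6 kg.
Tool frame: the origin (TCP) lies at the very end of the fingers, on their centre line; the grasp point (between the pads) lies 19 mm behind it; z points along the fingers, y is the line along which they close (so a half turn about z gives the same grasp; the last joint's range is limited). The gripper opens to 94 mm and grips with 3 to 60 N. Pads are 16 mm wide; open, the fingers measure 119 mm over their backs; the gripper's body (75 mm by 177 mm) begins 78 mm behind the grasp point.
Start: joints at [1.161, 0.3, 1.521, -0, 1.321, -0.067], TCP at [0.185, 0.518, 0.205] pointing down, gripper open.
Joint ranges: [-3.03, 3.03], [-0.79, 2.21], [0.23, 2.52], [-1.04, 4.18], [0, 3.07], [-2.55, 2.55]. Speed limits (rad/s): [2.22, 2.22, 2.57, 3.14, 3.14, 3.14].

## Interface

Orientations are given as [roll, pitch, yaw] about the fixed x, y, z axes, in that order (R = Rz(yaw) Ry(pitch) Rx(roll)).
In Python, from station import ctrl, cams gives the robot as it stands. The module is installed in compiled form; this text tells all that it offers.
- The arm moves only by the tool arm_command, never from a script. Its argument "plan" is a list that holds one entry, the list of rows, each a list of 7 numbers: the shift along the tool's x, y, z in a scale on which 1.0 is 750 mm, then the turn, a rotation vector about the tool's x, y, z in a scale on which 1.0 is pi/2 rad, then the closure, from -1 (fully open) to 1 (shut). A call has 1 to 12 rows; each row is the pose to reach, as a shift and turn from the pose commanded when the call began, along the tool's axes at that moment; what a row does not reach only later rows make up. A row lasts 1/10 s, in which the tool goes at most 50 mm and 8.59 degrees, less where a joint would pass 70% of its speed; a pose out of reach is approached as far as the arm can. Shift and turn numbers lie between -1 and 1, and a call with a number outside is refused. A call with a gripper value outside its range is refused whole. The fingers move at their own pace and stop on an object; "squeeze" is the grip in N (left out, the last holds). Time passes only in rows, so rows that repeat a pose let the fingers close. It gives the time, the measured TCP pose, the force, the opening and the grip force at its end, in the units of the state.
- ctrl.get_obs(): the state, without advancing time (a new reading comes with each control period).
- cams.camera(name): name is "side" or "top"; returns (picture, depth): 480x640x3 uint8, blue, green, red; 480x640 float32, m along the optical axis (not along the pixel's ray), 0 where there is no reading.
- cams.camera_info(name): a dict with "fx", "fy", "cx", "cy" (pixels), "world_to_cam" (4x4, takes a point from world to camera coordinates). Camera axes: x right, y down, z forward; pixel columns grow to the right and rows downward; lengths in m; the calibration is good to about 2 mm. A picture is of the moment at which its call begins. camera_info takes no time and is no camera call.
- ctrl.hand_in(): hands the job in; it is judged then, once.
The state is a dict: "time_s": time; "qpos": joint angles; "joint_vel": joint speeds; "tau": joint torques, N m; "ee_pos": TCP position; "eef_rot": TCP orientation; "force": force on the tool from outside, world axes, zero at the start; "moment": the same for the moment, N m; "grip_width": finger opening in m; "grip_force": force on a finger pad.
Only numpy, scipy, OpenCV 4.12 (cv2) and the standard library are available. Lean on these libraries where they do the work, as an engineer would, in place of code of your own. Each camera call takes 0.05 s, during which the arm holds its last target. There are 200 camera calls.

## Task

The parts waiting for spraying were left piled on the carrying board. Take the pile apart and set each part, same side up, on the spray stand whose top has the same shape: centred on it, lying flat and turned in line with it. Don't let any part tip over or go down on the bench.

Things in the scene. Friction and masses are not known exactly. Their poses are not given: they have to be found in the camera images.
- front: the long rectangular drawer front, 190 mm by 66 mm, 22 mm thick, white-primed with two fine grooves along it, 200 g. Loose. Origin at the centre of its underside, z up; x is the short direction, y the long one. At the start it is the bottom of the pile, on the carrying board, its underside 20 mm above the bench.
- oval: the round-ended (stadium-shaped) plate, 124 mm long by 58 mm wide with straight long sides of 66 mm, 22 mm thick, bare light wood, 110 g. Loose. Origin at the centre of its underside, z up; x is the short direction, y the long one. At the start it is second from the bottom, lying on the drawer front, underside 42 mm above the bench.
- square: the square block, 46 mm by 46 mm, 22 mm thick, white-primed, 40 g. Loose. Origin at the centre of its underside, z up; x and y are parallel to its sides. At the start it is third, lying on the round-ended plate, underside 64 mm above the bench.
- disc: the round disc, 38 mm in diameter, 22 mm thick, bare light wood, 25 g. Loose. Origin at the centre of its underside, z up. At the start it is the top of the pile, lying on the square block, underside 86 mm above the bench.
- stand_long: fixed spray stand: a plywood top, 12 mm thick, on an 18 mm steel post (this one has two posts, 100 mm apart) with a 60 mm round foot; its top face is 50 mm above the bench. The top is a rectangle 180 mm by 56 mm, for the long rectangular part. Origin on the bench under the centre of the top; z up; x is the short direction, y the long one. Stands in any of five places, turned up to 17 degrees.
- stand_oval: fixed spray stand: a plywood top, 12 mm thick, on an 18 mm steel post with a 60 mm round foot; its top face is 50 mm above the bench. The top is round-ended, 114 mm by 48 mm, for the round-ended part. Origin on the bench under the centre of the top; z up; x is the short direction, y the long one. Stands in any of five places, turned up to 17 degrees.
- stand_square: fixed spray stand: a plywood top, 12 mm thick, on an 18 mm steel post with a 60 mm round foot; its top face is 50 mm above the bench. The top is a square of 38 mm, for the square part. Origin on the bench under the centre of the top; z up; x and y are parallel to its sides. Stands in any of five places, turned up to 17 degrees.
- stand_round: fixed spray stand: a plywood top, 12 mm thick, on an 18 mm steel post with a 60 mm round foot; its top face is 50 mm above the bench. The top is a circle of 32 mm diameter, for the round part. Origin on the bench under the centre of the top; z up. Stands in any of five places, turned up to 17 degrees.
- board: the carrying board under the pile, fixed: a dark wooden rectangle 210 mm by 90 mm, 20 mm thick. Origin at the centre of its underside on the bench, x its short direction, y its long one. The parts lie on it roughly in line with it and centred, each within 4 mm and 7 degrees of the one below.
Things that resemble listed ones, but are neither listed nor needed, are in the scene too. Leave any purple look-alike of the front alone.

How it is judged:
At the end, for the whole second after the job is handed in: Each part rests, released, same side up, on the stand of its own shape: centres within 12 mm, underside within 4 mm of the stand's top, level within 0.1 rad, and (except the disc) in line with the stand within 0.2 rad, half turns (for the square quarter turns) allowed (horizontal distance between front and stand_long below 0.012 m and z of front in the frame of stand_long between 0.046 and 0.054 m and angle between each of front, oval, square, disc's own z axis and vertical below 0.1 rad and linear speed of each of front, oval, square, disc below 0.02 m/s and angle between the y axis of front and the y axis of stand_long, either way round below 0.2 rad and horizontal distance between oval and stand_oval below 0.012 m and z of oval in the frame of stand_oval between 0.046 and 0.054 m and angle between the y axis of oval and the y axis of stand_oval, either way round below 0.2 rad and horizontal distance between square and stand_square below 0.012 m and z of square in the frame of stand_square between 0.046 and 0.054 m and (angle between the x axis of square and the x axis of stand_square, either way round below 0.2 rad or angle between the x axis of square and the y axis of stand_square, either way round below 0.2 rad) and horizontal distance between disc and stand_round below 0.012 m and z of disc in the frame of stand_round between 0.046 and 0.054 m); the robot touches nothing.
It fails at once if a part tips over (more than 0.6 rad from level) (angle between any of front, oval, square, disc's own z axis and vertical above 0.6 rad).
It fails at once if a part goes down on the bench (its underside's centre under 12 mm) (height (world z) of any of front, oval, square, disc below 0.012 m).
It also fails if it takes over 122 s, if anything falls off the work surface, if the arm or the gripper's body presses on something with over 40 N, if the wrist force passes 120 N, or if a joint passes its speed limit or range.

## Working session

There is one attempt and no reset: what is moved stays moved. The work goes in short steps, Python scripts to look and compute and a tool call to move; the robot and the scene stay as the last step left them, time stands still between calls to the robot, and variables do not carry over. Pictures are saved under pics/ and viewed, at most 14 in all, crops included, and the job is handed in when it is done.

Besides the shell and the picture viewer there is one more tool, called as a command line: name --argument value ..., lists and objects as JSON in quotes. arm_command: Moves the arm, as the interface text tells. Its arguments: {"type":"object","properties":{"plan":{"type":"array"},"squeeze":{"type":"number"}},"required":["plan"]}

```bash
mkdir -p pics; python3 - <<'E'
from station import ctrl,cams
import cv2,numpy as np
for n in("top","side"):
    p,d=cams.camera(n); cv2.imwrite(f"pics/{n}0.png",p); np.save(f"{n}_d.npy",d)
    i=cams.camera_info(n); print(n,i["fx"],i["cx"],i["cy"],np.round(i["world_to_cam"],3).tolist())
print(ctrl.get_obs())
E
```

```text
top 555.9353340329186 324.8812519717772 238.10798741253595 [[-0.027, -1.0, -0.005, -0.068], [-0.995, 0.028, -0.096, 0.451], [0.096, 0.002, -0.995, 1.144], [0.0, 0.0, 0.0, 1.0]]
side 437.8286363218263 319.0039389558418 242.36700966008988 [[0.819, -0.574, -0.017, -0.398], [-0.4, -0.549, -0.734, 0.194], [0.412, 0.607, -0.679, 0.763], [0.0, 0.0, 0.0, 1.0]]
{'time_s': 0.1, 'qpos': array([ 1.16142142e+00,  3.00404645e-01,  1.52153573e+00, -1.66846652e-05,
        1.32067831e+00, -6.66031106e-02]), 'joint_vel': array([ 4.26306866e-04, -7.77066649e-04, -2.16972530e-03,  1.79168373e-03,
       -9.47525146e-05,  1.76954964e-03]), 'tau': array([ 2.24685687e-04, -5.32644081e+01, -3.53287947e+01,  7.09544308e-02,
        2.34668056e-02, -8.53953452e-05]), 'ee_pos': array([0.18476819, 0.51778332, 0.20494196]), 'eef_rot': array([-3.14056782e+00, -5.21611970e-05,  2.79882497e+00]), 'force': array([ 0.22088523, -0.637784  ,  0.75236802]), 'moment': array([-0.00812588,  0.01465329,  0.03256116]), 'grip_force': 0.0, 'grip_width': 0.09447822545397154}
```

View pics/top0.png

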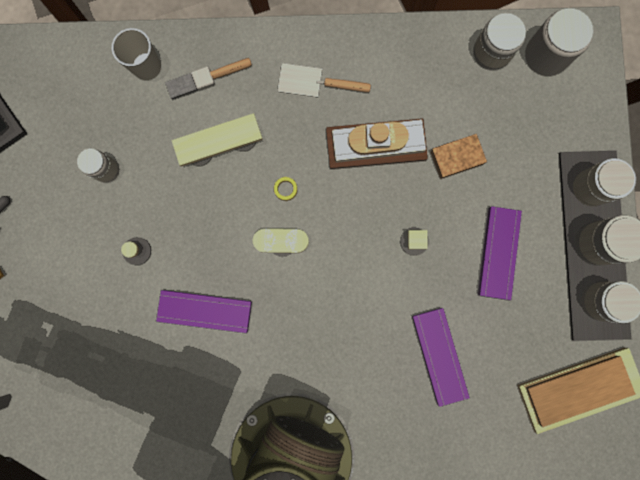

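View pics/side0.png

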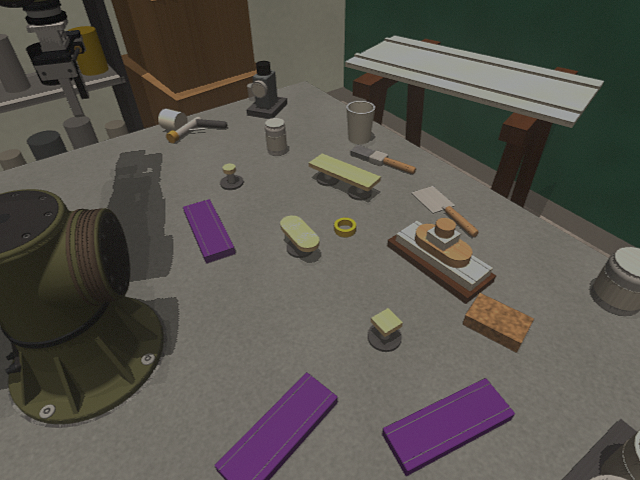

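Top view: the pile is at (377,140) on its dark board. The pale yellow-green stand tops are long (218,140), oval (281,240), square (417,240) and round (130,250). The three purple fronts at (204,311), (440,356) and (500,253), the tray at (580,390), the tape ring at (285,188) and the brick at (459,155) are distractors. The white-primed front in the pile is the one meant.

```bash
cat > h.py <<'E'
import cv2,numpy as np
from station import ctrl,cams
def cloud(n,d):
    i=cams.camera_info(n); v,u=np.mgrid[:480,:640]
    P=np.stack([(u-i["cx"])/i["fx"]*d,(v-i["cy"])/i["fy"]*d,d],-1)
    W=np.linalg.inv(i["world_to_cam"]); return P@W[:3,:3].T+W[:3,3]
def onplane(n,px,z):
    i=cams.camera_info(n); W=np.linalg.inv(i["world_to_cam"]); px=np.asarray(px,float).reshape(-1,2)
    r=np.c_[(px[:,0]-i["cx"])/i["fx"],(px[:,1]-i["cy"])/i["fy"],np.ones(len(px))]@W[:3,:3].T
    return (W[:3,3]+r*((z-W[2,3])/r[:,2])[:,None])[:,:2]
def rect(m,z,n="top"):
    "largest blob -> centre mm, size mm, long-axis angle from world x (rad)"
    cs=cv2.findContours(m.astype(np.uint8),cv2.RETR_EXTERNAL,cv2.CHAIN_APPROX_NONE)[0]
    c=max(cs,key=cv2.contourArea)
    q=(onplane(n,c[:,0],z)*1000).astype(np.float32)
    (cx,cy),_,_=r=cv2.minAreaRect(q); b=cv2.boxPoints(r); e=[b[1]-b[0],b[2]-b[1]]
    l=max(e,key=np.linalg.norm); a=np.arctan2(l[1],l[0])%np.pi
    return np.round([cx,cy],1),np.round(sorted(np.linalg.norm(e,axis=1)),1),round(a,3)
def box(m,x0,y0,x1,y1):
    o=np.zeros_like(m); o[y0:y1,x0:x1]=m[y0:y1,x0:x1]; return o
E
python3 - <<'E'
from h import *
p=cv2.imread("pics/top0.png"); d=np.load("top_d.npy"); Z=cloud("top",d)[...,2]
hsv=cv2.cvtColor(p,cv2.COLOR_BGR2HSV)
B=dict(long=(165,105,270,175),oval=(245,220,315,260),square=(402,222,435,256),round=(115,235,150,265))
for k,b in B.items():
    m=box((hsv[...,0]>22)&(hsv[...,0]<40)&(hsv[...,1]>50)&(hsv[...,2]>120),*b)
    m2=box((Z>.042)&(Z<.06),*b)
    print(k,"col",rect(m,.05),"dep",rect(m2,.05),"z",np.median(Z[m]))
for k,z in dict(front=.042,oval=.064,square=.086,disc=.108).items():
    m=box(Z>z-.007,320,112,435,172); print(k,rect(m,z),np.median(Z[m&(Z<z+.01)]))
a=cv2.resize(p[110:175,315:495],None,fx=4.4,fy=4.4,interpolation=2); b=cv2.resize(p[105:270,110:440],(792,290))
cv2.imwrite("pics/crop0.png",np.vstack([a,b]) if a.shape[1]==b.shape[1] else a)
print(a.shape,b.shape)
E
```

```text
long col (array([659.7, 139.7]), array([ 56.8, 180.5], dtype=float32), np.float32(1.872)) dep (array([657.4, 140.2]), array([ 59.5, 180.4], dtype=float32), np.float32(1.871)) z 0.05117033673866578
oval col (array([441.2, -33.6]), array([24.9, 47. ], dtype=float32), np.float32(2.978)) dep (array([443.5,  12.7]), array([ 47.2, 112.5], dtype=float32), np.float32(1.543)) z 0.05092580014626891
square col (array([ 438.7, -269.2]), array([34.7, 37.4], dtype=float32), np.float32(3.1)) dep (array([ 436.7, -268.1]), array([36.8, 37.4], dtype=float32), np.float32(3.1)) z 0.05001221117494259
round col (array([434.6, 321.6]), array([28.7, 30.9], dtype=float32), np.float32(1.543)) dep (array([433.5, 320.6]), array([31.1, 32.8], dtype=float32), np.float32(1.576)) z 0.0511846125675508
front (array([ 650.2, -197.2]), array([ 71.3, 189.9], dtype=float32), np.float32(1.661)) 0.04268485257073085
oval (array([ 648.7, -195. ]), array([ 60.9, 123.6], dtype=float32), np.float32(1.669)) 0.06467231656267913
square (array([ 647.9, -192.1]), array([46.5, 49.1], dtype=float32), np.float32(0.047)) 0.08677923845620006
disc (array([ 646.6, -192.9]), array([35.5, 38.4], dtype=float32), np.float32(3.106)) 0.10886497882420865
(286, 792, 3) (290, 792, 3)
```

View pics/crop0.png

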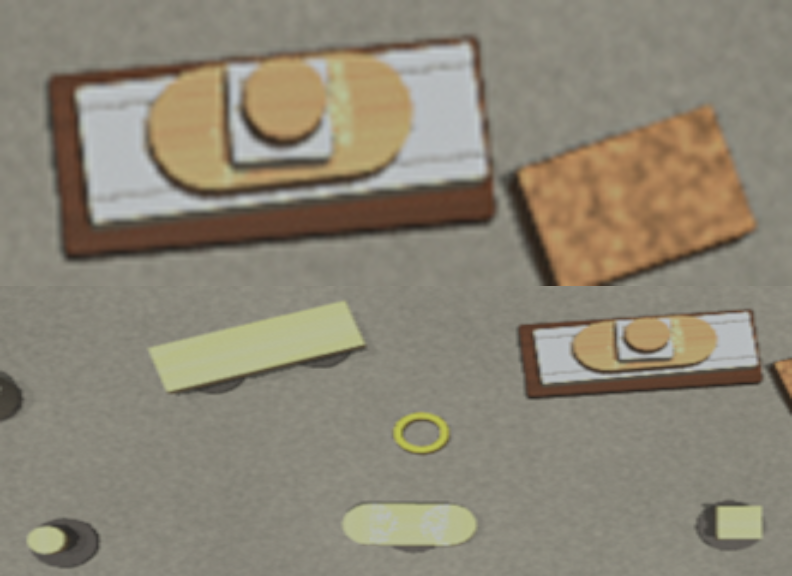

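The crop confirms the parts: light-wood disc on white square on wood oval on grooved white front, with the brick separate beside the board. The stand shapes and measured sizes match those given. Next I write a move calculator and start with the disc.

```bash
cat > go.py <<'E'
import sys,numpy as np
from scipy.spatial.transform import Rotation as R
from station import ctrl
# args: x,y,z(mm),yaw  -> shift and turn in tool axes
o=ctrl.get_obs(); T=R.from_euler("xyz",o["eef_rot"])
print(round(o["time_s"],1),np.round(o["ee_pos"]*1000,1),np.round(o["eef_rot"],3),"w",round(o["grip_width"]*1000,1),"F",np.round(o["force"],1))
for a in sys.argv[1:]:
    x,y,z,w=map(float,a.split(","))
    t=R.from_euler("xyz",[np.pi,0,w])
    print(a,np.round(T.inv().apply(np.array([x,y,z])-o["ee_pos"]*1000),1),np.round((T.inv()*t).as_rotvec(),3))
E
python3 go.py 647,-193,205,1.62 647,-193,130,1.62
```

```text
0.1 [184.8 517.8 204.9] [-3.141 -0.     2.799] w 94.5 F [ 0.2 -0.6  0.8]
647,-193,205,1.62 [-6.742e+02 -5.141e+02  4.000e-01] [-1.000e-03  1.000e-03  1.179e+00]
647,-193,130,1.62 [-674.2 -514.    75.4] [-1.000e-03  1.000e-03  1.179e+00]
```

The rows are not in the units I measure in: shifts go in shares of 750 mm and turns go in shares of pi/2 rad. I convert before sending: -674 mm / 750 = -0.8987, -514 mm / 750 = -0.6853, 1.179 rad / 1.5708 = 0.7506.

arm_command --plan '[[[-0.8987,-0.6853,0,0,0,0.7506,-1],[-0.8987,-0.6853,0,0,0,0.7506,-1],[-0.8987,-0.6853,0,0,0,0.7506,-1],[-0.8987,-0.6853,0,0,0,0.7506,-1],[-0.8987,-0.6853,0,0,0,0.7506,-1],[-0.8987,-0.6853,0,0,0,0.7506,-1],[-0.8987,-0.6853,0,0,0,0.7506,-1],[-0.8987,-0.6853,0,0,0,0.7506,-1],[-0.8987,-0.6853,0,0,0,0.7506,-1],[-0.8987,-0.6853,0,0,0,0.7506,-1],[-0.8987,-0.6853,0,0,0,0.7506,-1],[-0.8987,-0.6853,0,0,0,0.7506,-1]]]' --squeeze 8

```text
time_s: 1.3
ee_pos: [0.5126, 0.0129, 0.2053]
eef_rot: [-3.141, -0.0, 1.62]
force: [1.2, 0.8, -1.1]
grip_width: 0.0943
grip_force: 0.0
```

```bash
python3 go.py 647,-193,205,1.62 647,-193,130,1.62
```

```text
1.3 [512.6  12.9 205.3] [-3.141 -0.     1.62 ] w 94.3 F [ 1.2  0.8 -1.1]
647,-193,205,1.62 [-212.2  124.2    0.3] [-0. -0. -0.]
647,-193,130,1.62 [-212.2  124.2   75.3] [-0. -0. -0.]
```

Converted, -212 mm / 750 = -0.2827, 124 mm / 750 = 0.1653.

arm_command --plan '[[[-0.2827,0.1653,0,0,0,0,-1],[-0.2827,0.1653,0,0,0,0,-1],[-0.2827,0.1653,0,0,0,0,-1],[-0.2827,0.1653,0,0,0,0,-1],[-0.2827,0.1653,0,0,0,0,-1],[-0.2827,0.1653,0.0933,0,0,0,-1],[-0.2827,0.1653,0.0933,0,0,0,-1],[-0.2827,0.1653,0.0933,0,0,0,-1],[-0.2827,0.1653,0.0933,0,0,0,-1],[-0.2827,0.1653,0.0933,0,0,0,-1]]]'

```text
time_s: 2.3
ee_pos: [0.6469, -0.1907, 0.1376]
eef_rot: [3.139, 0.001, 1.62]
force: [-0.8, 0.1, -0.4]
grip_width: 0.0942
grip_force: 0.0
```

```bash
python3 go.py 647,-193,90,1.62
```

```text
2.3 [ 646.9 -190.7  137.6] [3.139e+00 1.000e-03 1.620e+00] w 94.2 F [-0.8  0.1 -0.4]
647,-193,90,1.62 [-2.2 -0.1 47.6] [0.003 0.001 0.   ]
```

Converted, 47 mm / 750 = 0.0627, 30 mm / 750 = 0.04.

arm_command --plan '[[[-0.0027,0,0.04,0,0,0,-1],[-0.0027,0,0.0627,0,0,0,-1],[-0.0027,0,0.0627,0,0,0,-1],[-0.0027,0,0.0627,0,0,0,-0.2],[-0.0027,0,0.0627,0,0,0,0.2],[-0.0027,0,0.0627,0,0,0,0.4],[-0.0027,0,0.0627,0,0,0,0.6],[-0.0027,0,0.0627,0,0,0,0.6],[-0.0027,0,0.0627,0,0,0,0.6],[-0.0027,0,0.0627,0,0,0,0.6],[-0.0027,0,0.0627,0,0,0,0.6],[-0.0027,0,0.0627,0,0,0,0.6]]]'

```text
time_s: 3.5
ee_pos: [0.6462, -0.1927, 0.0884]
eef_rot: [-3.142, 0.0, 1.62]
force: [-0.2, -0.2, -0.6]
grip_width: 0.0378
grip_force: 8.0
```

```bash
python3 go.py 647,-193,205,1.62 434,320,205,1.9
```

```text
3.5 [ 646.2 -192.7   88.4] [-3.142  0.     1.62 ] w 37.8 F [-0.2 -0.2 -0.6]
647,-193,205,1.62 [  -0.3    0.8 -116.6] [-0.  0. -0.]
434,320,205,1.9 [ 522.5 -186.9 -116.5] [-0.    0.   -0.28]
```

Disc gripped at 37.8 mm opening, which fits its 38 mm. Lifting and carrying it.

Converted, 385 mm / 750 = 0.5133, 350 mm / 750 = 0.4667, -0.28 rad / 1.5708 = -0.1783.

arm_command --plan '[[[0,0,-0.0133,0,0,0,0.6],[0,0,-0.0533,0,0,0,0.6],[0,0,-0.1067,0,0,0,0.6],[0.04,-0.0147,-0.12,0,0,-0.0127,0.6],[0.0933,-0.0333,-0.12,0,0,-0.0318,0.6],[0.1533,-0.0547,-0.12,0,0,-0.0637,0.6],[0.216,-0.0773,-0.12,0,0,-0.0955,0.6],[0.2787,-0.1,-0.12,0,0,-0.1273,0.6],[0.3413,-0.1227,-0.12,0,0,-0.1783,0.6],[0.404,-0.1453,-0.12,0,0,-0.1783,0.6],[0.4667,-0.168,-0.12,0,0,-0.1783,0.6],[0.5133,-0.184,-0.12,0,0,-0.1783,0.6]]]'

```text
time_s: 4.7
ee_pos: [0.4883, 0.1874, 0.1795]
eef_rot: [3.14, -0.0, 1.901]
force: [-0.9, 0.5, -0.1]
grip_width: 0.0377
grip_force: 8.0
```

```bash
python3 go.py 434,320,180,1.9
```

```text
4.7 [488.3 187.4 179.5] [ 3.14  -0.     1.901] w 37.7 F [-0.9  0.5 -0.1]
434,320,180,1.9 [143.1  -8.4  -0.5] [ 0.001 -0.     0.001]
```

Converted, 143 mm / 750 = 0.1907, 120 mm / 750 = 0.16.

arm_command --plan '[[[0.06,-0.0027,0,0,0,0,0.6],[0.1133,-0.0067,0,0,0,0,0.6],[0.16,-0.0093,0,0,0,0,0.6],[0.1907,-0.0107,0,0,0,0,0.6],[0.1907,-0.0107,0.0533,0,0,0,0.6],[0.1907,-0.0107,0.1067,0,0,0,0.6],[0.1907,-0.0107,0.1333,0,0,0,0.6],[0.1907,-0.0107,0.1333,0,0,0,0.6],[0.1907,-0.0107,0.1333,0,0,0,0.6]]]'

```text
time_s: 5.6
ee_pos: [0.4363, 0.3181, 0.0797]
eef_rot: [3.141, -0.0, 1.9]
force: [-0.3, 0.8, 0.3]
grip_width: 0.0378
grip_force: 8.0
```

```bash
python3 go.py 434,320.5,53,1.9; python3 - <<'E'
from h import *
p,d=cams.camera("top"); q,_=cams.camera("side")
cv2.imwrite("pics/m1.png",np.hstack([cv2.resize(p[200:300,60:210],(390,260)),cv2.resize(q[100:250,140:365],(390,260))]))
E
```

```text
5.6 [436.3 318.1  79.7] [ 3.141 -0.     1.9  ] w 37.8 F [-0.3  0.8  0.3]
434,320.5,53,1.9 [ 3.  -1.4 26.7] [ 0.001 -0.    -0.   ]
```

View pics/m1.png

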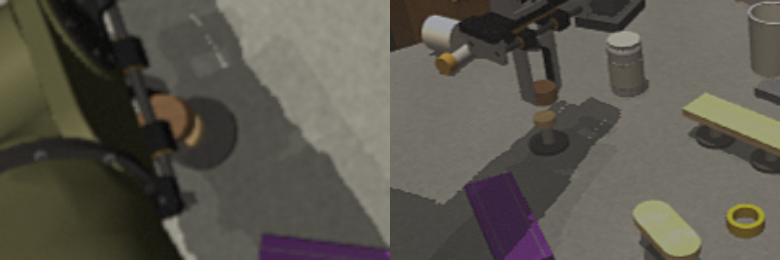

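The disc hangs above the round stand: side crop (543,92) over (543,117). Lowering it.

Converted, 27 mm / 750 = 0.036, 26 mm / 750 = 0.0347.

arm_command --plan '[[[0.004,-0.002,0.0133,0,0,0,0.6],[0.004,-0.002,0.0267,0,0,0,0.6],[0.004,-0.002,0.032,0,0,0,0.6],[0.004,-0.002,0.0347,0,0,0,0.6],[0.004,-0.002,0.036,0,0,0,0.6],[0.004,-0.002,0.036,0,0,0,0.6],[0.004,-0.002,0.036,0,0,0,0.6]]]'

```text
time_s: 6.4
ee_pos: [0.4334, 0.3202, 0.0517]
eef_rot: [3.142, -0.0, 1.9]
force: [-1.7, -1.2, 4.9]
grip_width: 0.0377
grip_force: 8.0
```

Converted, -130 mm / 750 = -0.1733, -95 mm / 750 = -0.1267.

arm_command --plan '[[[0,0,0,0,0,0,0.2],[0,0,0,0,0,0,-0.1],[0,0,0,0,0,0,-0.3],[0,0,0,0,0,0,-0.3],[0,0,-0.02,0,0,0,-0.3],[0,0,-0.0667,0,0,0,-1],[0,0,-0.1267,0,0,0,-1],[0,0,-0.1733,0,0,0,-1],[0,0,-0.1733,0,0,0,-1]]]'

```text
time_s: 7.3
ee_pos: [0.4349, 0.3212, 0.1863]
eef_rot: [3.134, -0.002, 1.9]
force: [-0.3, -0.3, 0.2]
grip_width: 0.0894
grip_force: 0.0
```

```bash
python3 go.py 648,-192,180,1.62
```

```text
7.3 [434.9 321.2 186.3] [ 3.134e+00 -2.000e-03  1.900e+00] w 89.4 F [-0.3 -0.3  0.2]
648,-192,180,1.62 [-554.5   35.8    5.5] [ 0.007 -0.003  0.28 ]
```

Converted, -554 mm / 750 = -0.7387, 36 mm / 750 = 0.048, 0.28 rad / 1.5708 = 0.1783.

arm_command --plan '[[[-0.7387,0.048,0,0,0,0.1783,-1],[-0.7387,0.048,0,0,0,0.1783,-1],[-0.7387,0.048,0,0,0,0.1783,-1],[-0.7387,0.048,0,0,0,0.1783,-1],[-0.7387,0.048,0,0,0,0.1783,-1],[-0.7387,0.048,0,0,0,0.1783,-1],[-0.7387,0.048,0,0,0,0.1783,-1],[-0.7387,0.048,0,0,0,0.1783,-1],[-0.7387,0.048,0,0,0,0.1783,-1],[-0.7387,0.048,0,0,0,0.1783,-1],[-0.7387,0.048,0,0,0,0.1783,-1],[-0.7387,0.048,0,0,0,0.1783,-1]]]'

```text
time_s: 8.5
ee_pos: [0.6466, -0.1974, 0.1791]
eef_rot: [-3.14, -0.0, 1.615]
force: [-0.2, -0.5, 0.4]
grip_width: 0.094
grip_force: 0.0
```

```bash
python3 go.py 648,-192,180,1.62; python3 - <<'E'
from h import *
p,d=cams.camera("top"); cv2.imwrite("pics/m2.png",p); Z=cloud("top",d)[...,2]
b=(105,225,155,270); m=box((Z>.062)&(Z<.085),*b); print("disc",rect(m,.072),np.median(Z[m]))
for k,z in dict(front=.042,oval=.064,square=.086).items():
    m=box((Z>z-.007)&(Z<.12),320,112,435,172); print(k,rect(m,z))
E
```

```text
8.5 [ 646.6 -197.4  179.1] [-3.14  -0.     1.615] w 94.0 F [-0.2 -0.5  0.4]
648,-192,180,1.62 [ 5.3  1.6 -0.9] [-0.002 -0.    -0.005]
disc (array([434.9, 317.8]), array([36.2, 38.6], dtype=float32), np.float32(1.543)) 0.07278813116381733
front (array([ 670.6, -103.3]), array([4.2, 6.4], dtype=float32), np.float32(3.113))Traceback (most recent call last):
  File "<stdin>", line 5, in <module>
  File "h.py", line 14, in rect
    c=max(cs,key=cv2.contourArea)
ValueError: max() iterable argument is empty
```

Disc is seated on its stand: top at 72.8 mm, about 3 mm from centre. Square next.

arm_command --plan '[[[0.0067,0.0013,0.0533,0,0,0,-1],[0.0067,0.0013,0.1,0,0,0,-1],[0.0067,0.0013,0.1333,0,0,0,-1],[0.0067,0.0013,0.148,0,0,0,-1],[0.0067,0.0013,0.148,0,0,0,-1],[0.0067,0.0013,0.148,0,0,0,-0.1],[0.0067,0.0013,0.148,0,0,0,0.2],[0.0067,0.0013,0.148,0,0,0,0.5],[0.0067,0.0013,0.148,0,0,0,0.5],[0.0067,0.0013,0.148,0,0,0,0.5],[0.0067,0.0013,0.148,0,0,0,0.5],[0.0067,0.0013,0.148,0,0,0,0.5]]]'

```text
time_s: 9.75
ee_pos: [0.6472, -0.1875, 0.0705]
eef_rot: [3.142, 0.0, 1.62]
force: [-0.4, 0.5, 0.5]
grip_width: 0.0461
grip_force: 8.0
```

```bash
python3 go.py 437.5,-268.5,160,1.53
```

```text
9.8 [ 647.2 -187.5   70.5] [3.142 0.    1.62 ] w 46.1 F [-0.4  0.5  0.5]
437.5,-268.5,160,1.53 [ -70.7 -213.4  -89.5] [0.   0.   0.09]
```

Gripped (46.1 mm). The square's centre lies about 4.5 mm toward -y of the TCP, so I aim for TCP y of -264.

Converted, -213 mm / 750 = -0.284, -200 mm / 750 = -0.2667, 0.09 rad / 1.5708 = 0.0573.

arm_command --plan '[[[0,0,-0.02,0,0,0,0.5],[0,0,-0.0667,0,0,0,0.5],[0,0,-0.12,0,0,0,0.5],[-0.0133,-0.0467,-0.12,0,0,0.0127,0.5],[-0.0307,-0.1067,-0.12,0,0,0.0255,0.5],[-0.048,-0.1627,-0.12,0,0,0.0382,0.5],[-0.0667,-0.22,-0.12,0,0,0.0573,0.5],[-0.0827,-0.2667,-0.12,0,0,0.0573,0.5],[-0.088,-0.284,-0.12,0,0,0.0573,0.5],[-0.088,-0.284,-0.08,0,0,0.0573,0.5],[-0.088,-0.284,-0.04,0,0,0.0573,0.5],[-0.088,-0.284,-0.02,0,0,0.0573,0.5]]]'

```text
time_s: 10.95
ee_pos: [0.4376, -0.2634, 0.0841]
eef_rot: [-3.141, -0.001, 1.53]
force: [-0.1, 0.6, 0.2]
grip_width: 0.0459
grip_force: 8.0
```

arm_command --plan '[[[0,0,0,0,0,0,0.5],[0,0,0,0,0,0,0.5]]]'

```text
time_s: 11.15
ee_pos: [0.4384, -0.2639, 0.0864]
eef_rot: [3.141, 0.0, 1.53]
force: [0.2, -0.5, -0.8]
grip_width: 0.0458
grip_force: 8.0
```

```bash
python3 go.py 437.5,-264,56.5,1.53
```

```text
11.2 [ 438.4 -263.9   86.4] [3.141 0.    1.53 ] w 45.8 F [ 0.2 -0.5 -0.8]
437.5,-264,56.5,1.53 [-0.1 -1.  29.9] [0.001 0.    0.   ]
```

Converted, 30.5 mm / 750 = 0.0407, 29.5 mm / 750 = 0.0393.

arm_command --plan '[[[0,-0.0007,0.016,0,0,0,0.5],[0,-0.0007,0.0293,0,0,0,0.5],[0,-0.0007,0.0347,0,0,0,0.5],[0,-0.0007,0.0373,0,0,0,0.5],[0,-0.0007,0.0393,0,0,0,0.5],[0,-0.0007,0.0407,0,0,0,0.5],[0,-0.0007,0.0407,0,0,0,0.5],[0,-0.0007,0.0407,0,0,0,0.5]]]'

```text
time_s: 11.95
ee_pos: [0.4374, -0.264, 0.0557]
eef_rot: [3.141, 0.001, 1.53]
force: [-2.7, 0.9, 5.1]
grip_width: 0.046
grip_force: 8.0
```

Contact (5 N). Release and go up, then look while clear of the pile.

Converted, 160 mm / 750 = 0.2133, -110 mm / 750 = -0.1467.

arm_command --plan '[[[0,0,0,0,0,0,0.2],[0,0,0,0,0,0,-0.1],[0,0,0,0,0,0,-0.4],[0,0,0,0,0,0,-0.4],[0,0,-0.02,0,0,0,-0.4],[0,0,-0.0667,0,0,0,-1],[0,0,-0.1267,0,0,0,-1],[0.08,0,-0.1467,0,0,0,-1],[0.1467,0,-0.1467,0,0,0,-1],[0.2133,0,-0.1467,0,0,0,-1],[0.2133,0,-0.1467,0,0,0,-1],[0.2133,0,-0.1467,0,0,0,-1]]]'

```text
time_s: 13.15
ee_pos: [0.4439, -0.1028, 0.1652]
eef_rot: [3.141, 0.0, 1.533]
force: [0.5, -0.0, 0.3]
grip_width: 0.0939
grip_force: 0.0
```

```bash
python3 go.py 650,-195,165,1.669 650,-195,85,1.669; python3 - <<'E'
from h import *
p,d=cams.camera("top"); cv2.imwrite("pics/m3.png",p); Z=cloud("top",d)[...,2]
def t(k,*a):
    try: print(k,rect(*a))
    except ValueError: print(k,"none")
t("sq",box((Z>.062)&(Z<.085),400,220,440,262),.072)
t("front",box((Z>.035)&(Z<.12),320,112,435,172),.042)
t("oval",box((Z>.057)&(Z<.12),320,112,435,172),.064)
E
```

```text
13.2 [ 443.9 -102.8  165.2] [3.141 0.    1.533] w 93.9 F [ 0.5 -0.   0.3]
650,-195,165,1.669 [-84.3 209.4   0.3] [ 0.     0.    -0.136]
650,-195,85,1.669 [-84.3 209.4  80.3] [ 0.     0.    -0.136]
sq (array([ 437.5, -267.6]), array([46.1, 46.4], dtype=float32), np.float32(3.1))
front (array([ 650.2, -197.3]), array([ 70.4, 189.8], dtype=float32), np.float32(1.662))
oval (array([ 648.5, -195. ]), array([ 60. , 123.6], dtype=float32), np.float32(1.655))
```

View pics/m3.png

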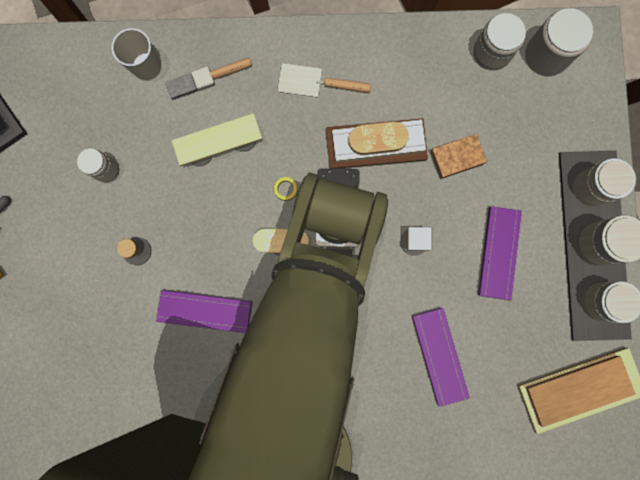

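Square sits on its stand at (419,238) and the disc on its own at (127,249). The oval and front are undisturbed at (378,137). Oval next.

Converted, 209 mm / 750 = 0.2787, -84 mm / 750 = -0.112, -0.127 rad / 1.5708 = -0.0809.

arm_command --plan '[[[-0.112,0.2787,0,0,0,-0.0809,-1],[-0.112,0.2787,0,0,0,-0.0809,-1],[-0.112,0.2787,0,0,0,-0.0809,-1],[-0.112,0.2787,0,0,0,-0.0809,-1],[-0.112,0.2787,0,0,0,-0.0809,-1],[-0.112,0.2787,0,0,0,-0.0809,-1],[-0.112,0.2787,0.0533,0,0,-0.0809,-1],[-0.112,0.2787,0.0933,0,0,-0.0809,-1],[-0.112,0.2787,0.0933,0,0,-0.0809,-1],[-0.112,0.2787,0.0933,0,0,-0.0809,-1]]]' --squeeze 15

```text
time_s: 14.2
ee_pos: [0.6488, -0.1973, 0.0959]
eef_rot: [3.142, 0.0, 1.656]
force: [-0.5, -0.0, 1.2]
grip_width: 0.094
grip_force: 0.0
```

```bash
python3 go.py 649.5,-195,46.5,1.66
```

```text
14.2 [ 648.8 -197.3   95.9] [3.142 0.    1.656] w 94.0 F [-0.5 -0.   1.2]
649.5,-195,46.5,1.66 [ 2.3  0.9 49.4] [ 0.     0.    -0.004]
```

arm_command --plan '[[[0.0027,0.0013,0.0333,0,0,0,-1],[0.0027,0.0013,0.056,0,0,0,-1],[0.0027,0.0013,0.0653,0,0,0,-1],[0.0027,0.0013,0.0653,0,0,0,-1],[0.0027,0.0013,0.0653,0,0,0,-0.5],[0.0027,0.0013,0.0653,0,0,0,0],[0.0027,0.0013,0.0653,0,0,0,0.3],[0.0027,0.0013,0.0653,0,0,0,0.3],[0.0027,0.0013,0.0653,0,0,0,0.3],[0.0027,0.0013,0.0653,0,0,0,0.3],[0.0027,0.0013,0.0653,0,0,0,0.3]]]'

```text
time_s: 15.3
ee_pos: [0.65, -0.1944, 0.0462]
eef_rot: [3.141, 0.0, 1.657]
force: [-0.4, -0.3, 2.5]
grip_width: 0.0579
grip_force: 15.0
```

```bash
python3 go.py 443.5,13,140,1.543
```

```text
15.3 [ 650.  -194.4   46.2] [3.141 0.    1.657] w 57.9 F [-0.4 -0.3  2.5]
443.5,13,140,1.543 [ 224.3 -187.9  -93.9] [0.    0.    0.114]
```

Gripped at 57.9 mm. Carrying.

Converted, 224 mm / 750 = 0.2987, 218 mm / 750 = 0.2907, 0.114 rad / 1.5708 = 0.0726.

arm_command --plan '[[[0,0,-0.016,0,0,0,0.3],[0,0,-0.06,0,0,0,0.3],[0,0,-0.1133,0,0,0,0.3],[0.0333,-0.028,-0.1253,0,0,0.0127,0.3],[0.0733,-0.0613,-0.1253,0,0,0.0255,0.3],[0.12,-0.1,-0.1253,0,0,0.0382,0.3],[0.1667,-0.14,-0.1253,0,0,0.0509,0.3],[0.2133,-0.1787,-0.1253,0,0,0.0637,0.3],[0.26,-0.2173,-0.1253,0,0,0.0726,0.3],[0.2907,-0.244,-0.1253,0,0,0.0726,0.3],[0.2987,-0.2507,-0.1253,0,0,0.0726,0.3],[0.2987,-0.2507,-0.1253,0,0,0.0726,0.3]]]'

```text
time_s: 16.5
ee_pos: [0.4435, 0.0131, 0.1409]
eef_rot: [3.14, 0.0, 1.544]
force: [0.6, -0.0, -1.6]
grip_width: 0.0581
grip_force: 15.0
```

Converted, 60 mm / 750 = 0.08, 50 mm / 750 = 0.0667.

arm_command --plan '[[[0,0,0.0333,0,0,0,0.3],[0,0,0.0667,0,0,0,0.3],[0,0,0.08,0,0,0,0.3],[0,0,0.08,0,0,0,0.3],[0,0,0.08,0,0,0,0.3]]]'

```text
time_s: 17.0
ee_pos: [0.4442, 0.0123, 0.0807]
eef_rot: [3.141, 0.0, 1.542]
force: [0.2, 1.2, 0.1]
grip_width: 0.0581
grip_force: 15.0
```

```bash
python3 go.py 443.5,13,54.5,1.543
```

```text
17.0 [444.2  12.3  80.7] [3.141 0.    1.542] w 58.1 F [0.2 1.2 0.1]
443.5,13,54.5,1.543 [ 0.7 -0.7 26.2] [ 0.001  0.    -0.001]
```

Converted, 27 mm / 750 = 0.036, 26.5 mm / 750 = 0.0353.

arm_command --plan '[[[0,0,0.0133,0,0,0,0.3],[0,0,0.0267,0,0,0,0.3],[0,0,0.0307,0,0,0,0.3],[0,0,0.0333,0,0,0,0.3],[0,0,0.0353,0,0,0,0.3],[0,0,0.036,0,0,0,0.3],[0,0,0.036,0,0,0,0.3],[0,0,0.036,0,0,0,0.3]]]'

```text
time_s: 17.8
ee_pos: [0.4433, 0.0127, 0.0538]
eef_rot: [-3.141, 0.0, 1.543]
force: [-8.0, -1.5, 15.2]
grip_width: 0.0582
grip_force: 15.0
```

Converted, -170 mm / 750 = -0.2267, -110 mm / 750 = -0.1467.

arm_command --plan '[[[0,0,0,0,0,0,0.1],[0,0,0,0,0,0,-0.2],[0,0,0,0,0,0,-0.6],[0,0,0,0,0,0,-0.6],[0,0,-0.02,0,0,0,-0.6],[0,0,-0.0667,0,0,0,-1],[0,0,-0.1267,0,0,0,-1],[-0.06,0,-0.1467,0,0,0,-1],[-0.1267,0,-0.1467,0,0,0,-1],[-0.1933,0,-0.1467,0,0,0,-1],[-0.2267,0,-0.1467,0,0,0,-1],[-0.2267,0,-0.1467,0,0,0,-1]]]'

```text
time_s: 19.0
ee_pos: [0.4384, -0.1598, 0.1629]
eef_rot: [3.142, 0.0, 1.539]
force: [0.4, 0.1, -0.5]
grip_width: 0.0942
grip_force: 0.0
```

```bash
python3 go.py 652,-197,165,1.66; python3 - <<'E'
from h import *
p,d=cams.camera("top"); cv2.imwrite("pics/m4.png",p); Z=cloud("top",d)[...,2]
def t(k,*a):
    try: print(k,rect(*a))
    except ValueError: print(k,"none")
t("oval",box((Z>.062)&(Z<.085),235,212,320,265),.072)
t("front",box((Z>.035)&(Z<.06),320,112,435,172),.042)
t("frontcol",box((p.min(2)>130),320,112,435,172),.042)
E
```

```text
19.0 [ 438.4 -159.8  162.9] [3.142 0.    1.539] w 94.2 F [ 0.4  0.1 -0.5]
652,-197,165,1.66 [-30.4 214.7  -2.1] [ 0.     0.    -0.121]
oval (array([443.5,  11.9]), array([ 58.4, 120.5], dtype=float32), np.float32(1.543))
front (array([ 648.5, -197.3]), array([ 68.2, 190. ], dtype=float32), np.float32(1.66))
frontcol (array([ 650.6, -198.4]), array([ 66.6, 190.3], dtype=float32), np.float32(1.659))
```

View pics/m4.png

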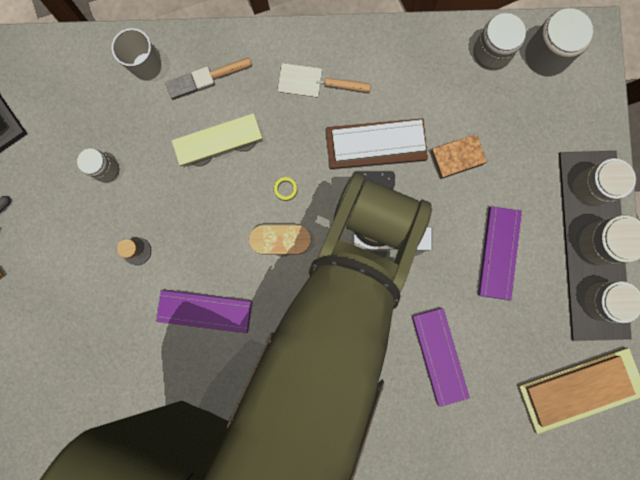

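Oval is seated at (280,239), within 1 mm of centre. The front is alone on its board at (378,140): centre (650.5,-198), yaw 1.66, size 190×67 as expected.

Converted, 213 mm / 750 = 0.284, 95 mm / 750 = 0.1267, -0.121 rad / 1.5708 = -0.077.

arm_command --plan '[[[-0.0413,0.284,0,0,0,-0.077,-1],[-0.0413,0.284,0,0,0,-0.077,-1],[-0.0413,0.284,0,0,0,-0.077,-1],[-0.0413,0.284,0,0,0,-0.077,-1],[-0.0413,0.284,0,0,0,-0.077,-1],[-0.0413,0.284,0,0,0,-0.077,-1],[-0.0413,0.284,0.0533,0,0,-0.077,-1],[-0.0413,0.284,0.1067,0,0,-0.077,-1],[-0.0413,0.284,0.1267,0,0,-0.077,-1],[-0.0413,0.284,0.1267,0,0,-0.077,-1],[-0.0413,0.284,0.1267,0,0,-0.077,-1]]]' --squeeze 30

```text
time_s: 20.15
ee_pos: [0.6513, -0.1941, 0.0702]
eef_rot: [3.139, 0.001, 1.664]
force: [-0.2, 0.6, 0.8]
grip_width: 0.094
grip_force: 0.0
```

```bash
python3 go.py 650.5,-198,25,1.66
```

```text
20.1 [ 651.3 -194.1   70.2] [3.139e+00 1.000e-03 1.664e+00] w 94.0 F [-0.2  0.6  0.8]
650.5,-198,25,1.66 [-3.7 -1.2 45.2] [0.002 0.001 0.004]
```

Converted, 45 mm / 750 = 0.06, 43 mm / 750 = 0.0573.

arm_command --plan '[[[-0.0047,-0.0013,0.0267,0,0,0,-1],[-0.0047,-0.0013,0.048,0,0,0,-1],[-0.0047,-0.0013,0.0573,0,0,0,-1],[-0.0047,-0.0013,0.06,0,0,0,-1],[-0.0047,-0.0013,0.06,0,0,0,-0.5],[-0.0047,-0.0013,0.06,0,0,0,0],[-0.0047,-0.0013,0.06,0,0,0,0.2],[-0.0047,-0.0013,0.06,0,0,0,0.2],[-0.0047,-0.0013,0.06,0,0,0,0.2],[-0.0047,-0.0013,0.06,0,0,0,0.2]]]'

```text
time_s: 21.15
ee_pos: [0.6502, -0.1978, 0.0234]
eef_rot: [3.141, 0.0, 1.664]
force: [-0.4, 0.4, 4.4]
grip_width: 0.0659
grip_force: 30.0
```

```bash
python3 go.py 659.5,140,125,1.872
```

```text
21.1 [ 650.2 -197.8   23.4] [3.141 0.    1.664] w 65.9 F [-0.4  0.4  4.4]
659.5,140,125,1.872 [ 335.4   40.7 -101.6] [ 0.     0.    -0.208]
```

Front gripped (65.9 mm). Carrying it.

Converted, 300 mm / 750 = 0.4, 265 mm / 750 = 0.3533, -0.208 rad / 1.5708 = -0.1324.

arm_command --plan '[[[0,0,-0.0133,0,0,0,0.2],[0,0,-0.0467,0,0,0,0.2],[0,0,-0.0933,0,0,0,0.2],[0.0067,0.0013,-0.1333,0,0,0,0.2],[0.04,0.004,-0.14,0,0,-0.0127,0.2],[0.0867,0.0107,-0.14,0,0,-0.0318,0.2],[0.14,0.0173,-0.14,0,0,-0.0509,0.2],[0.1933,0.024,-0.14,0,0,-0.07,0.2],[0.2467,0.0293,-0.14,0,0,-0.0891,0.2],[0.3,0.036,-0.14,0,0,-0.1082,0.2],[0.3533,0.0427,-0.14,0,0,-0.121,0.2],[0.4,0.048,-0.14,0,0,-0.1324,0.2]]]'

```text
time_s: 22.35
ee_pos: [0.6577, 0.1063, 0.1283]
eef_rot: [-3.142, -0.0, 1.873]
force: [1.1, 0.1, -2.8]
grip_width: 0.0658
grip_force: 30.0
```

```bash
python3 go.py 659.5,140,125,1.872 659.5,140,80,1.872
```

```text
22.4 [657.7 106.3 128.3] [-3.142 -0.     1.873] w 65.8 F [ 1.1  0.1 -2.8]
659.5,140,125,1.872 [31.6 11.7  3.3] [-0.    -0.     0.001]
659.5,140,80,1.872 [31.6 11.7 48.3] [-0.    -0.     0.001]
```

Converted, 48 mm / 750 = 0.064, 35 mm / 750 = 0.0467.

arm_command --plan '[[[0.0267,0.0093,0,0,0,0,0.2],[0.0413,0.016,0,0,0,0,0.2],[0.0413,0.016,0.02,0,0,0,0.2],[0.0413,0.016,0.0467,0,0,0,0.2],[0.0413,0.016,0.064,0,0,0,0.2],[0.0413,0.016,0.064,0,0,0,0.2],[0.0413,0.016,0.064,0,0,0,0.2]]]'

```text
time_s: 23.05
ee_pos: [0.6605, 0.1367, 0.08]
eef_rot: [-3.141, 0.0, 1.871]
force: [0.3, -0.1, -2.2]
grip_width: 0.0655
grip_force: 30.0
```

```bash
python3 go.py 659.5,140,54,1.872
```

```text
23.1 [660.5 136.7  80. ] [-3.141  0.     1.871] w 65.5 F [ 0.3 -0.1 -2.2]
659.5,140,54,1.872 [ 3.4  0.1 26. ] [-0.     0.    -0.001]
```

Converted, 26 mm / 750 = 0.0347, 25 mm / 750 = 0.0333.

arm_command --plan '[[[0.004,0,0.0133,0,0,0,0.2],[0.004,0,0.0253,0,0,0,0.2],[0.004,0,0.0307,0,0,0,0.2],[0.004,0,0.0333,0,0,0,0.2],[0.004,0,0.0347,0,0,0,0.2],[0.004,0,0.0347,0,0,0,0.2],[0.004,0,0.0347,0,0,0,0.2]]]'

```text
time_s: 23.75
ee_pos: [0.6595, 0.1403, 0.0542]
eef_rot: [3.141, 0.0, 1.872]
force: [-0.1, 0.1, -2.0]
grip_width: 0.0656
grip_force: 30.0
```

Not yet in contact (force is still just the part's weight). A little lower.

Converted, 1.5 mm / 750 = 0.002, 1 mm / 750 = 0.0013.

arm_command --plan '[[[0,0,0.0007,0,0,0,0.2],[0,0,0.0013,0,0,0,0.2],[0,0,0.002,0,0,0,0.2],[0,0,0.002,0,0,0,0.2],[0,0,0.002,0,0,0,0.2]]]'

```text
time_s: 24.25
ee_pos: [0.6595, 0.1403, 0.0534]
eef_rot: [3.141, 0.0, 1.872]
force: [-4.3, -1.2, 7.0]
grip_width: 0.0656
grip_force: 30.0
```

Contact. Release and retreat.

arm_command --plan '[[[0,0,0,0,0,0,0],[0,0,0,0,0,0,-0.4],[0,0,0,0,0,0,-0.8],[0,0,0,0,0,0,-0.8],[0,0,-0.02,0,0,0,-0.9],[0,0,-0.0667,0,0,0,-1],[0,0,-0.1267,0,0,0,-1],[-0.0267,-0.06,-0.1467,0,0,0,-1],[-0.0533,-0.12,-0.1467,0,0,0,-1],[-0.1,-0.1667,-0.1467,0,0,0,-1],[-0.16,-0.1733,-0.1467,0,0,0,-1],[-0.2133,-0.1733,-0.1467,0,0,0,-1]]]'

```text
time_s: 25.45
ee_pos: [0.5824, -0.0529, 0.1645]
eef_rot: [3.14, 0.001, 1.872]
force: [0.5, 0.7, 0.2]
grip_width: 0.0941
grip_force: 0.0
```

Converted, -100 mm / 750 = -0.1333, -70 mm / 750 = -0.0933.

arm_command --plan '[[[-0.0667,-0.0667,0,0,0,0,-1],[-0.0933,-0.1333,0,0,0,0,-1],[-0.0933,-0.1333,0,0,0,0,-1],[-0.0933,-0.1333,0,0,0,0,-1],[-0.0933,-0.1333,0,0,0,0,-1]]]'

```text
time_s: 25.95
ee_pos: [0.5083, -0.1476, 0.1635]
eef_rot: [3.14, 0.001, 1.871]
force: [-0.1, -0.5, -0.5]
grip_width: 0.0942
grip_force: 0.0
```

```bash
python3 go.py; python3 - <<'E'
from h import *
p,d=cams.camera("top"); cv2.imwrite("pics/m5.png",p); Z=cloud("top",d)[...,2]
def t(k,b):
    m=box((Z>.062)&(Z<.085),*b)
    try: print(k,rect(m,.072),np.median(Z[m]))
    except ValueError: print(k,"none")
t("front",(160,100,275,180));t("oval",(235,212,320,265));t("sq",(400,220,440,262));t("disc",(105,225,155,270))
q,_=cams.camera("side"); cv2.imwrite("pics/s5.png",q)
E
```

```text
25.9 [ 508.3 -147.6  163.5] [3.140e+00 1.000e-03 1.871e+00] w 94.2 F [-0.1 -0.5 -0.5]
front (array([658.2, 140. ]), array([ 70. , 189.7], dtype=float32), np.float32(1.867)) 0.07307074171821049
oval (array([443.7,  18.9]), array([ 58.4, 106.3], dtype=float32), np.float32(1.543)) 0.07285801442117856
sq (array([ 437.5, -267.6]), array([46.1, 46.5], dtype=float32), np.float32(3.1)) 0.07223160705305032
disc (array([434.8, 317.8]), array([36.6, 38.2], dtype=float32), np.float32(1.576)) 0.07279216582023351
```

View pics/s5.png

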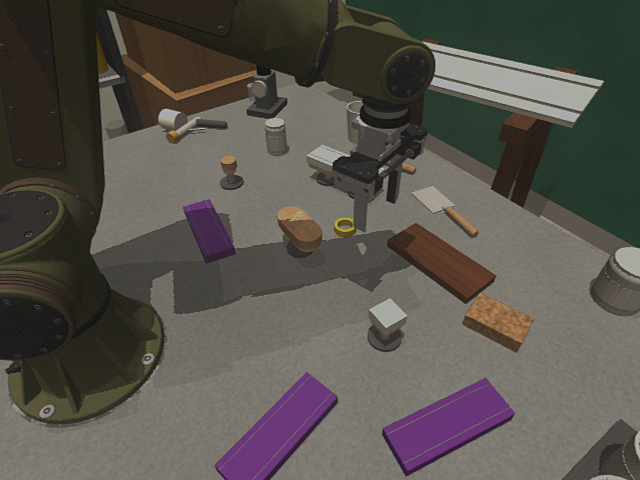

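The side view shows every part seated: disc (229,165), oval (300,228), square (387,318) and front (335,165). The board is empty and the gripper is clear. The oval's shorter measured length is the arm hiding one end in the top view.

```bash
python3 -c "
from station import ctrl
print(ctrl.hand_in())"
```

```text
the job is handed in; nothing more can be done
None
```

All four parts are on their matching stands, flat, in line and within about 4 mm of centre by the camera, and the job was handed in at about 26 s; no verdict was shown.

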